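# Register a lino block in its corner and lock it up

## Task

Get the carved lino block ready for inking: push it along the registration board until it sits fully home in the corner, flat against both wooden fences. Then push the steel lock-up bar along the board until it lies flat against the middle of the block's free short end (the end away from the short fence), so the block cannot slip back. Only push the block and the bar with the fingers, never pick them up, and leave everything else where it is.

Things in the scene. Friction and masses are not known exactly. Their poses are not given: they have to be found in the camera images.
- board: registration board: plywood panel 300 (its x) by 460 (its y) by 12 mm, fixed to the table, placed and turned differently each time. Origin: centre of its underside, on the table. Its +x points away from the robot within 0.22 rad, +y to the left. Two wooden fences 10 mm high stand on it in an L along its far and left edges
- far_fence (a point): middle of the foot of the far fence's inner face, at board x = +100 mm; this fence runs along board y, is 50 mm wide (out to the board's far edge) and carries small paper-pin tabs; axes as the board's
- left_fence (a point): middle of the foot of the left, shorter fence's inner face, at board y = +200 mm; this fence runs along board x and is 30 mm wide (out to the board's left edge); axes as the board's
- corner (a point): the point on the board's top face where the inner faces of the two fences meet; axes as the board's. The block sits home when its centre is 50 mm from it toward the robot (board -x) and 75 mm to the right (board -y)
- block: carved lino block: dark brown lino on plywood, 100 (its x) by 150 (its y) by 22.5 mm high, 0.17 to 0.34 kg, loose on the board, carved face up. Origin: centre of underside. Its centre starts 38 to 80 mm short of home along board x, 45 to 100 mm short along y, turned up to 0.4 rad from the board. Slides with ordinary dry friction (1 to 4 N)
- bar: steel lock-up bar, 80 (its x) by 30 (its y) by 20 mm high, 0.3 to 0.48 kg, loose on the board's right part, its long x axis starting within 0.3 rad of the board's x. Origin: centre of underside. At the end its +y face (80 by 20 mm) lies against the block's -y end, centres 90 mm apart. Slides with ordinary dry friction (2 to 6 N)
- ink_pot: small ink jar with black lid, 44 mm across, 48 mm high, standing near the board's near left corner; leave it. Origin: centre of underside
- gouge: lino cutter with dark wooden handle, about 135 mm long (along its x) and 25 mm high, lying on the board's near right part; leave it. Origin: on its underside near mid-length
- brayer: ink roller with dark handle, 175 mm long (along its x), 40 mm high, on the 8 mm inking slab at the left; leave it. Origin: underside, between roller and handle
- ink_knife: ink spatula 190 mm long lying on the table at the near right; leave it. Origin: underside
- baren: round wooden baren, 110 mm across, 50 mm high with its knob, on the table at the right; leave it. Origin: centre of underside
- dish: white bowl, 110 mm across, 38 mm high, on the table at the right; leave it. Origin: centre of underside
- cap_jar: glass jar with brass-coloured cap, 68 mm across, 125 mm high, on the table at the far right; leave it. Origin: centre of underside
- brush_jar: jar holding five brushes, 80 mm across, about 215 mm high over the brushes, on the table at the far left; leave it. Origin: centre of underside
Not all that is in view belongs to the job. Leave any yellow look-alike of the block alone.

How it is judged:
By the outcome, as a careful person would: the job done as asked, in the order asked, and still so for the second after the job is handed in, with the robot touching nothing.
It also fails if it takes over 51 s, if anything falls off the work surface, if the arm or the gripper's body presses on something with over 40 N, if the wrist force passes 120 N, or if a joint passes its speed limit or range.

## Robot

A 6-joint arm with a two-finger parallel gripper is mounted at the origin on the work surface. World frame = base frame: x ahead of the robot, y to its left, z up, the work surface at z = 0. Lengths are in m, angles in degrees, forces in N, time in s.
With the tool pointing down it reaches from about 0.4 to 0.825 m from the base axis. Payload 7 kg.
Tool frame: the origin (TCP) lies at the very end of the fingers, on their centre line; the grasp point (between the pads) lies 19 mm behind it (ctrl.grip_point_offset is the distance from the TCP to the grasp point, in m); x points along the fingers, z is the direction in which the jaws open and shut, and the axes are right-handed (so a half turn about x gives the same grasp; the last joint's range is limited). The gripper opens to 88 mm and grips with 3 to 60 N. Pads are 19 mm wide; open, the fingers measure 130 mm over their backs; the gripper's body (78 mm by 193 mm) begins 47 mm behind the grasp point.
Start: joints at [80.564, 20.546, 0.682, 0, -70.136, -16.507], TCP at [0.295, 0.607, 0.227] pointing down, gripper open.
Joint ranges: [-176.03, 176.03], [-82.01, 121.73], [-58.28, 71.71], [-173.87, 95.51], [-174.79, -0.11], [-173.66, 173.66]. Speed limits (degrees/s): [136.94, 136.94, 172.46, 180, 180, 180].

## Interface

Orientations are given as [roll, pitch, yaw] about the fixed x, y, z axes, in that order (R = Rz(yaw) Ry(pitch) Rx(roll)).
In Python, from plant import get_obs, snapshot, calibration, close_job, ctrl gives the robot as it stands.
- The arm moves only by the tool move_arm, never from a script. Its argument "commands" is a list that holds one entry, the list of rows, each a list of 4 numbers: the shift along the tool's x, y, z in cm, then the turn about the tool's x in rad. In form: [[[dx, dy, dz, spin], ...]]. A call has 1 to 8 rows; each row shifts and turns the commanded pose from where the row before left it, along the tool's axes as they then stand; what a row does not reach is not made up. A row lasts 1/10 s, in which the tool goes at most 50 mm and 8.59 degrees, less where a joint would pass 70% of its speed; a pose out of reach is approached as far as the arm can. A call with a gripper value outside its range is refused whole. "jaw" is the finger opening in cm, from 0 to 8.76, set as the call begins (left out, the last holds). The fingers move at their own pace and stop on an object; the grip force is fixed at half the most. Time passes only in rows, so rows that do not move let the fingers close. It gives the time, the measured TCP pose, the force and the opening at its end, in the units of the state.
- get_obs(): the state, without advancing time (a new reading comes with each control period).
- snapshot(name): name is "scene" or "side" or "wrist"; returns (picture, depth): 420x560x3 uint8, red, green, blue; 420x560 float32, m along the optical axis (not along the pixel's ray), 0 where there is no reading.
- calibration(name): a dict with "mtx" (3x3 intrinsics, pixels), "T" (4x4, takes a point from camera to world coordinates); the wrist camera has in their place "tool_from_camera" (4x4, takes a point from camera to tool coordinates, whose origin is the TCP and whose axes are the tool frame's). Camera axes: x right, y up, looking along -z (the intrinsics and any distortion apply to the point x, -y, -z); pixel columns grow to the right and rows downward; lengths in m; the calibration is good to about 2 mm. A picture is of the moment at which its call begins: read the wrist's pose just before it. calibration takes no time and is no camera call.
- close_job(): hands the job in, once; it reports no verdict.
The state is a dict: "clock": time; "joint_pos": joint angles; "qvel": joint speeds; "tau": joint torques, N m; "tool_pos": TCP position; "orientation": TCP orientation; "force": force on the tool from outside, world axes, zero at the start; "moment": the same for the moment, N m; "opening": finger opening in m.
Only numpy, scipy, OpenCV 4.12 (cv2) and the standard library are available. Lean on these libraries where they do the work, as an engineer would, in place of code of your own. Each camera call takes 0.05 s, during which the arm holds its last target. There are 200 camera calls.

## Working session

There is one attempt and no reset: what is moved stays moved. The work goes in short steps, Python scripts to look and compute and a tool call to move; the robot and the scene stay as the last step left them, time stands still between calls to the robot, and variables do not carry over. Pictures are saved under pics/ and viewed, about 8 in all and at most 12, crops included, and the job is handed in when it is done.

Besides the shell and the picture viewer there is one more tool, called as name([rows], argument=value, ...), one row to a line, values as JSON. move_arm: Moves the arm, as the interface text tells. Its arguments: {"type":"object","properties":{"commands":{"type":"array"},"jaw":{"type":"number"}},"required":["commands"]}

```bash
mkdir -p pics; ls; python3 - <<'E'
from plant import *
import cv2,numpy as np
np.set_printoptions(precision=4,suppress=True)
for n in("scene","side"):
    p,d=snapshot(n);np.savez(f"{n}0.npz",p=p,d=d);cv2.imwrite(f"pics/{n}0.png",p[:,:,::-1])
    print(calibration(n))
print(calibration("wrist"));print(get_obs())
a=[cv2.imread(f"pics/{n}0.png") for n in("scene","side")]
E
```

```text
pics
{'mtx': array([[489.216 ,   0.    , 273.4742],
       [  0.    , 489.216 , 206.8844],
       [  0.    ,   0.    ,   1.    ]]), 'T': array([[-0.0318, -0.5921,  0.8053,  1.5331],
       [ 0.9992, -0.0006,  0.039 ,  0.0827],
       [-0.0227,  0.8059,  0.5916,  0.8169],
       [ 0.    ,  0.    ,  0.    ,  1.    ]])}
{'mtx': array([[511.5023,   0.    , 287.7585],
       [  0.    , 511.5023, 205.5013],
       [  0.    ,   0.    ,   1.    ]]), 'T': array([[ 0.9594,  0.2261, -0.1684,  0.1747],
       [-0.2816,  0.7385, -0.6127, -1.0379],
       [-0.0141,  0.6353,  0.7722,  1.4053],
       [ 0.    ,  0.    ,  0.    ,  1.    ]])}
{'mtx': array([[378.6158,   0.    , 278.5046],
       [  0.    , 378.6158, 218.8256],
       [  0.    ,   0.    ,   1.    ]]), 'tool_from_camera': array([[ 0.0003,  0.2508, -0.968 , -0.1583],
       [-0.0014,  0.968 ,  0.2508,  0.0674],
       [ 1.    ,  0.0012,  0.0007,  0.0007],
       [ 0.    ,  0.    ,  0.    ,  1.    ]])}
{'clock': 0.1, 'joint_pos': array([ 80.5648,  20.5863,   0.6411,  -0.0167, -70.1333, -16.5058]), 'qvel': array([-0.119 , -0.0794,  0.0708,  0.1136,  0.0494,  0.0226]), 'tau': array([ -0.0021, -58.4162,  29.3751,   7.0154,   0.0102,  -0.0001]), 'tool_pos': array([0.2951, 0.6066, 0.2257]), 'orientation': array([   5.216 ,   89.9199, -110.7306]), 'force': array([ 0.3711, -0.7349,  1.4814]), 'moment': array([-0.0234, -0.0219, -0.0055]), 'opening': 0.08768502181963644}
```

View pics/scene0.png

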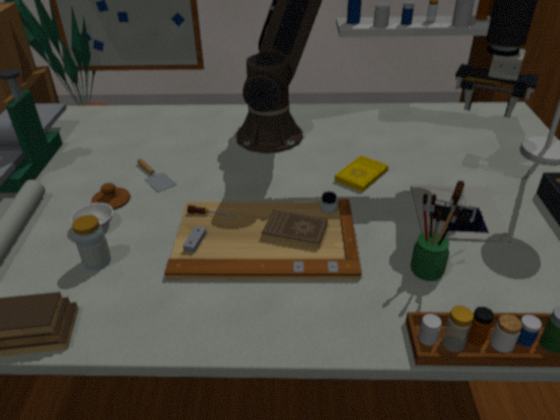

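View pics/side0.png

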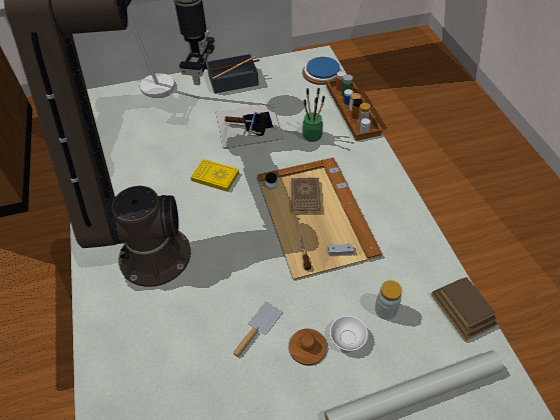

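The block is at scene (295,228) and side (306,195). The bar is at scene (195,240) and side (342,249). Look-alikes for the block are the yellow one at scene (362,172) and the brown books at scene (35,320). Next I'll rectify both views at block-top height and look at the depth.

```bash
cat > h.py <<'E'
from plant import *
import cv2,numpy as np
np.set_printoptions(precision=4,suppress=True)
def cloud(p,d,K,T):
    v,u=np.mgrid[0:420,0:560];z=d
    X=np.stack([(u-K[0,2])/K[0,0]*z,-(v-K[1,2])/K[1,1]*z,-z],-1)
    return X@T[:3,:3].T+T[:3,3]
def project(P,K,T):
    c=(np.asarray(P)-T[:3,3])@T[:3,:3]
    return np.stack([K[0,2]+K[0,0]*c[...,0]/-c[...,2],K[1,2]-K[1,1]*c[...,1]/-c[...,2]],-1)
X1,Y1,S=0.85,0.35,0.0012   # ortho: row->-x, col->-y
def ortho(p,K,T,z,w=500,h=400):
    r,c=np.mgrid[0:h,0:w]
    P=np.stack([X1-r*S,Y1-c*S,np.full(r.shape,z)],-1)
    q=project(P,K,T).astype(np.float32)
    return cv2.remap(p,q[...,0],q[...,1],cv2.INTER_LINEAR)
E
python3 - <<'E'
from h import *
im=[]
for n in("scene","side"):
    f=np.load(f"{n}0.npz");c=calibration(n);C=cloud(f['p'],f['d'],c['mtx'],c['T'])
    m=(C[...,0]>.4)&(C[...,0]<.85)&(C[...,1]>-.25)&(C[...,1]<.25)&(f['d']>0)
    print(n,np.histogram(C[m][:,2],bins=np.arange(-.01,.06,.003)))
    dark=f['p'].max(-1)<110
    for nm,uv in dict(block=((295,228),(306,195)),bar=((195,240),(342,249))).items():
        u,v=uv[n=="side"];Q=C[v-3:v+4,u-3:u+4].reshape(-1,3);print(nm,np.median(Q,0),Q.std(0))
    im.append(ortho(f['p'],c['mtx'],c['T'],0.0345)[:,:400])
cv2.imwrite("pics/o0.png",np.hstack(im)[:,:,::-1]*1)
E
```

```text
scene (array([   0,    3,  723, 7028, 3823,  243,  617, 3951, 2768,  444, 1535,
       2197,  332,  186,  610, 1015,  177,    8,   10,   11,   13,   15,
         16]), array([-0.01 , -0.007, -0.004, -0.001,  0.002,  0.005,  0.008,  0.011,
        0.014,  0.017,  0.02 ,  0.023,  0.026,  0.029,  0.032,  0.035,
        0.038,  0.041,  0.044,  0.047,  0.05 ,  0.053,  0.056,  0.059]))
block [0.5617 0.0889 0.0362] [0.1377 0.0051 0.1104]
bar [ 0.605  -0.1603  0.0329] [0.0074 0.0048 0.003 ]
side (array([  97,  515, 1339, 1757, 1209,  899, 1561, 1985, 1433,  811,  733,
        541,  338,  345,  388,  332,  128,   39,    3,    5,    9,   12,
         18]), array([-0.01 , -0.007, -0.004, -0.001,  0.002,  0.005,  0.008,  0.011,
        0.014,  0.017,  0.02 ,  0.023,  0.026,  0.029,  0.032,  0.035,
        0.038,  0.041,  0.044,  0.047,  0.05 ,  0.053,  0.056,  0.059]))
block [0.5489 0.0775 0.0336] [0.0074 0.0094 0.0037]
bar [ 0.5912 -0.1749  0.0312] [0.0067 0.0072 0.0039]
```

View pics/o0.png

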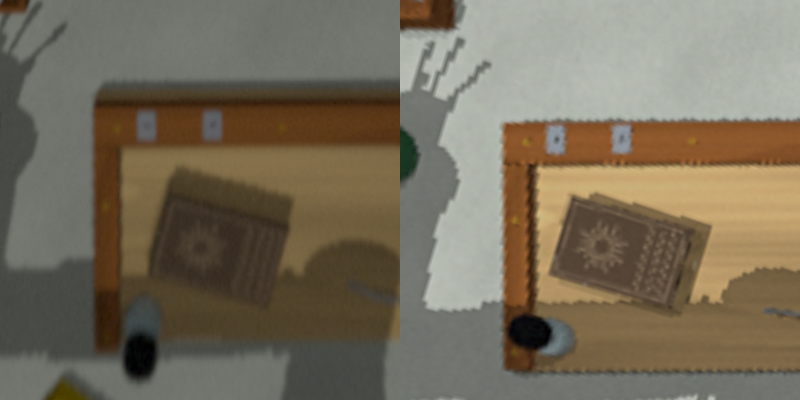

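move_arm([
  [[-0.25,3.8,3.0,0],[-0.25,3.8,3.0,0],[-0.25,3.8,3.0,0],[-0.25,3.8,3.0,0],[-0.25,3.8,3.0,0],[-0.25,3.8,3.0,0],[-0.25,3.8,3.0,0]],
])

```text
clock: 0.8
tool_pos: [0.4429, 0.2998, 0.2441]
orientation: [-42.1, 90.0, -158.1]
force: [1.2, 0.5, 1.0]
opening: 0.0878
```

move_arm([
  [[-0.25,3.8,3.0,0],[-0.25,3.8,3.0,0],[-0.25,3.8,3.0,0],[-0.25,3.8,3.0,0],[-0.25,3.8,3.0,0],[-0.25,3.8,3.0,0],[0,0,0,-0.14],[0,0,0,-0.14]],
])

```text
clock: 1.6
tool_pos: [0.5691, 0.0381, 0.2584]
orientation: [-65.4, 89.9, -165.2]
force: [-0.6, 1.1, -0.7]
opening: 0.088
```

move_arm([
  [[0,0,0,-0.14],[0,0,0,0],[0,0,0,0]],
])

```text
clock: 1.9
tool_pos: [0.5687, 0.0401, 0.2588]
orientation: [-72.7, 90.0, -164.8]
force: [0.5, -0.5, 0.4]
opening: 0.0871
```

```bash
cat >> h.py <<'E'
from scipy.spatial.transform import Rotation as R
def wrist(tag):
    o=get_obs();p,d=snapshot("wrist");c=calibration("wrist")
    T=np.eye(4);T[:3,:3]=R.from_euler("xyz",o["orientation"],degrees=True).as_matrix();T[:3,3]=o["tool_pos"]
    W=T@c["tool_from_camera"];np.savez(tag+".npz",p=p,d=d,W=W,K=c["mtx"]);cv2.imwrite(f"pics/{tag}.png",p[:,:,::-1])
    return o,p,d,c["mtx"],W
E
python3 - <<'E'
from h import *
o,p,d,K,W=wrist("w1");print(o['clock'],o['tool_pos'],o['orientation'],o['force'])
C=cloud(p,d,K,W);print(np.histogram(C[...,2][d>0],bins=np.arange(-.01,.06,.003)))
E
```

```text
1.9 [0.5687 0.0401 0.2588] [ -72.6633   89.9669 -164.782 ] [ 0.4927 -0.5488  0.4206]
(array([    0,     0,  5492, 49153,   494,     0,  5095, 47471,   765,
         594, 25926,  4807,   308,  1411, 10425,  4341,     0,     0,
           0,     0,     0,     0,     0]), array([-0.01 , -0.007, -0.004, -0.001,  0.002,  0.005,  0.008,  0.011,
        0.014,  0.017,  0.02 ,  0.023,  0.026,  0.029,  0.032,  0.035,
        0.038,  0.041,  0.044,  0.047,  0.05 ,  0.053,  0.056,  0.059]))
```

View pics/w1.png

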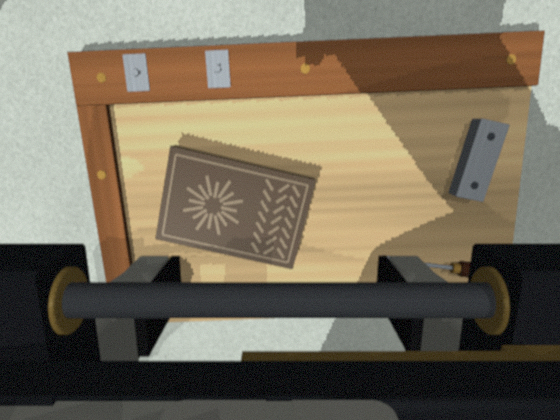

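The wrist view shows the whole board: block at (235,205), bar at (480,160), gouge at (450,268), corner at about (113,104). The block sits inside the L and has the carved sun, so it isn't the yellow piece. Depth is clean, so I'll fit the poses from it.

```bash
cat >> h.py <<'E'
def fit(tag,board=None):
    f=np.load(tag+".npz");C=cloud(f['p'],f['d'],f['K'],f['W']);d=f['d'];z=C[...,2]
    v,u=np.mgrid[0:420,0:560];ok=(d>0)&(v<245)&(C[...,0]>.38)
    fm=ok&(z>.018)&(z<.0265);out={}
    if board is None:
        # far fence inner edge: per column, lowest fence pixel followed by board pixels; left: per row
        far=[];left=[]
        F=fm;B=ok&(z>.008)&(z<.016)
        for c in range(150,520,3):
            r=np.where(F[:130,c]&B[3:133,c])[0]
            r=r[r<130]
            if len(r): far.append(C[r.min() if 0 else r[-1],c])
        for r in range(118,235,2):
            c=np.where(F[r,:150]&B[r,3:153])[0]
            if len(c): left.append(C[r,c[-1]])
        far,left=np.array(far),np.array(left)
        def line(P,ax):
            m=np.ones(len(P),bool)
            for _ in range(6):
                k=np.polyfit(P[m][:,1-ax],P[m][:,ax],1);e=P[:,ax]-np.polyval(k,P[:,1-ax]);m=abs(e-np.median(e[m]))<.002
            return k,m.sum(),e[m].std()
        (a,n1,s1),(b,n2,s2)=line(far,0),line(left,1)
        y=(b[0]*a[1]+b[1])/(1-a[0]*b[0]);x=a[0]*y+a[1]
        out['corner']=np.array([x,y]);out['yaw']=(-np.arctan(a[0]),np.arctan(b[0]));print('fence fits',n1,s1,n2,s2)
    m=(ok&(z>.0275)&(z<.04)).astype(np.uint8);m=cv2.morphologyEx(m,cv2.MORPH_OPEN,np.ones((3,3)))
    n,L,st,_=cv2.connectedComponentsWithStats(m)
    for i in range(1,n):
        if st[i,4]>400:
            P=C[L==i];(c,s,a)=cv2.minAreaRect((P[:,:2]*1000).astype(np.float32))
            if s[0]<s[1]: s=s[::-1];a+=90
            out[f'obj{i}']=(np.array(c)/1000,s,((a+90)%180)-90,np.median(P[:,2]),st[i,:4])
    return out
E
python3 - <<'E'
from h import *
for k,v in fit("w1").items(): print(k,v)
E
```

```text
fence fits 124 0.00025033531595997213 58 0.00028371519743725966
corner [0.6592 0.2093]
yaw (np.float64(0.0033575313475348173), np.float64(0.0026873384892501313))
obj1 (array([ 0.589 , -0.1666]), (80.14718627929688, 31.389728546142578), -14.129302978515625, np.float64(0.03196522035982616), array([455, 118,  54,  83], dtype=int32))
obj2 (array([0.5482, 0.0872]), (150.22140502929688, 100.73469543457031), 74.61372375488281, np.float64(0.034626645160567404), array([156, 146, 159,  99], dtype=int32))
```

```bash
python3 - <<'E'
from h import *
for n in("scene","side"):
    f=np.load(f"{n}0.npz");c=calibration(n);C=cloud(f['p'],f['d'],c['mtx'],c['T']);x,y,z=C[...,0],C[...,1],C[...,2]
    for nm,b,z0 in (("pot",(.38,.52,.1,.26),.044),("gouge",(.36,.52,-.25,.0),.024),("brushjar",(.5,.9,.2,.5),.08),("cap",(.5,.9,-.5,-.25),.1)):
        m=(f['d']>0)&(x>b[0])&(x<b[1])&(y>b[2])&(y<b[3])&(z>z0)&(z<.25)
        if m.sum()>3:print(n,nm,m.sum(),np.percentile(C[m],[3,50,97],axis=0).ravel())
E
```

```text
scene pot 168 [0.4333 0.1619 0.0459 0.4571 0.1798 0.0603 0.4694 0.1968 0.0639]
scene gouge 149 [ 0.4633 -0.204   0.0244  0.4739 -0.1739  0.0305  0.4831 -0.1009  0.0381]
scene brushjar 1728 [0.6451 0.3653 0.0823 0.6971 0.4024 0.0978 0.8967 0.4587 0.2083]
scene cap 574 [ 0.6271 -0.4246  0.101   0.663  -0.395   0.1248  0.6803 -0.3718  0.1286]
side pot 96 [0.4296 0.1568 0.0489 0.4466 0.1725 0.0591 0.4649 0.1927 0.0656]
side gouge 101 [ 0.4545 -0.2095  0.0248  0.4657 -0.1864  0.0306  0.4763 -0.1178  0.0377]
side brushjar 513 [0.6406 0.3614 0.0817 0.6805 0.3915 0.0974 0.8937 0.4481 0.2093]
side cap 399 [ 0.6196 -0.432   0.1013  0.6446 -0.4089  0.1237  0.6734 -0.3793  0.1294]
```

move_arm([
  [[0,0,0,-0.04],[0,-2.97,-0.88,0],[0,-2.97,-0.88,0],[0,-2.97,-0.88,0],[0,-2.97,-0.88,0],[4,0,0,0],[4,0,0,0],[4,0,0,0]],
], jaw=7.0)

```text
clock: 2.75
tool_pos: [0.4498, 0.075, 0.1386]
orientation: [124.7, 89.8, 35.0]
force: [0.7, 0.1, -0.6]
opening: 0.0697
```

move_arm([
  [[4,0,0,0],[4,0,0,0],[2,0,0,0],[0,0,0,0],[0,0,0,0],[0,0,0,0]],
])

```text
clock: 3.35
tool_pos: [0.4509, 0.0752, 0.0405]
orientation: [117.9, 89.9, 28.3]
force: [0.3, -0.2, 0.0]
opening: 0.0705
```

move_arm([
  [[2.2,0,0,0],[0,0,0,0],[0,0.8,0,0],[0,0.8,0,0],[0,0.8,0,0],[0,0.8,0,0],[0,0.8,0,0],[0,0.8,0,0]],
])

```text
clock: 4.15
tool_pos: [0.4985, 0.0746, 0.0171]
orientation: [-56.8, 90.0, -146.4]
force: [-1.3, -0.8, 0.8]
opening: 0.0699
```

move_arm([
  [[0,0.8,0,0],[0,0.8,0,0],[0,0.8,0,0],[0,0.8,0,0],[0,0.5,0,0],[0,0.5,0,0]],
])

```text
clock: 4.75
tool_pos: [0.54, 0.075, 0.017]
orientation: [-71.1, 90.0, -160.6]
force: [-2.8, 0.6, 1.1]
opening: 0.0701
```

move_arm([
  [[0,0.3,0,0],[0,0.2,0,0],[0,0,0,0]],
])

```text
clock: 5.05
tool_pos: [0.5452, 0.0753, 0.0171]
orientation: [107.8, 90.0, 18.2]
force: [0.2, 0.1, 0.3]
opening: 0.0698
```

move_arm([
  [[0,0.2,0,0],[0,0.1,0,0],[0,0,0,0]],
])

```text
clock: 5.35
tool_pos: [0.5479, 0.0752, 0.0171]
orientation: [97.0, 90.0, 7.5]
force: [-1.2, -0.3, 0.1]
opening: 0.0702
```

move_arm([
  [[0,0.1,0,0],[0,0.1,0,0],[0,0,0,0]],
])

```text
clock: 5.65
tool_pos: [0.548, 0.075, 0.0169]
orientation: [-79.4, 89.8, -169.0]
force: [-7.6, 3.0, 6.7]
opening: 0.0697
```

move_arm([
  [[0,-1,0,0],[0,-1,0,0],[-4,0,0,0],[-4,0,0,0],[0,2.57,3.83,0],[0,2.57,3.83,0],[0,2.57,3.83,0],[0,0,0,-0.149]],
], jaw=4.0)

```text
clock: 6.45
tool_pos: [0.6098, -0.0429, 0.097]
orientation: [61.0, 89.9, -20.1]
force: [-0.5, -0.1, -0.5]
opening: 0.0399
```

move_arm([
  [[0,0,0,-0.149],[0,0,0,-0.149],[0,0,0,-0.149],[0,0,0,-0.149],[0,0,0,-0.149],[0,0,0,-0.149],[0,0,0,-0.149],[0,0,0,-0.149]],
])

```text
clock: 7.25
tool_pos: [0.6075, -0.0391, 0.0971]
orientation: [19.5, 90.0, 7.1]
force: [-0.5, 0.8, 0.1]
opening: 0.0403
```

move_arm([
  [[0,0,0,-0.149],[0,0,0,-0.08],[0,0,0,0],[0,0,0,0]],
])

```text
clock: 7.65
tool_pos: [0.6076, -0.0391, 0.0971]
orientation: [8.9, 90.0, 9.2]
force: [-1.3, -0.8, -0.4]
opening: 0.0401
```

move_arm([
  [[4,0,-0.2,0],[4,0,0,0],[0,0,0,0],[0,0.8,0,0],[0,0.8,0,0],[0,0.8,0,0],[0,0.8,0,0],[0,0.8,0,0]],
])

```text
clock: 8.45
tool_pos: [0.6057, 0.0017, 0.0176]
orientation: [19.6, 90.0, 20.0]
force: [0.1, -0.0, 0.2]
opening: 0.0399
```

move_arm([
  [[0,0.8,0,0],[0,0.8,0,0],[0,0.8,0,0],[0,0.8,0,0],[0,0.6,0,0],[0,0.5,0,0],[0,0,0,0]],
])

```text
clock: 9.15
tool_pos: [0.6053, 0.0445, 0.017]
orientation: [62.0, 90.0, 62.4]
force: [0.3, -0.6, 0.3]
opening: 0.04
```

move_arm([
  [[0,0.2,0,0],[0,0.1,0,0],[0,0,0,0]],
])

```text
clock: 9.45
tool_pos: [0.6051, 0.0468, 0.0169]
orientation: [122.5, 90.0, 122.9]
force: [0.5, -1.2, 0.2]
opening: 0.0401
```

move_arm([
  [[0,0.1,0,0],[0,0.1,0,0],[0,0,0,0]],
])

```text
clock: 9.75
tool_pos: [0.6051, 0.0487, 0.0169]
orientation: [-166.3, 90.0, -166.0]
force: [-0.6, -0.1, -0.1]
opening: 0.0395
```

move_arm([
  [[0,0.1,0,0],[0,0.1,0,0],[0,0,0,0]],
])

```text
clock: 10.05
tool_pos: [0.6048, 0.0489, 0.017]
orientation: [-121.5, 89.9, -121.2]
force: [1.2, -11.0, -0.6]
opening: 0.0398
```

move_arm([
  [[0,-1,0,0],[0,-2,0,0],[-4,-2,0,0],[-4,-2,0,0],[-4,-2,0,0],[-4,-1,0,0],[-4,0,0,0],[0,0,0,0]],
])

```text
clock: 10.85
tool_pos: [0.6091, -0.0497, 0.2239]
orientation: [5.8, 89.4, 6.1]
force: [1.1, -0.5, -0.6]
opening: 0.0395
```

```bash
python3 - <<'E'
from h import *
o,p,d,K,W=wrist("w2");print(o['clock'],o['tool_pos'],o['orientation'],o['qvel'],o['joint_pos'])
for k,v in fit("w2",1).items(): print(k,v)
E
```

```text
10.85 [ 0.6091 -0.0497  0.2239] [ 5.755  89.3594  6.1334] [ 0.5127  2.7455 -5.0656 -1.9891  4.21   -0.0634] [ 13.6776  14.2965  -8.5654   0.0917 -66.5031 166.6646]
obj1 (array([0.6088, 0.0866]), (100.05350494384766, 54.62929153442383), 0.27473726868629456, np.float64(0.03470751806505623), array([217,   0, 121,  71], dtype=int32))
```

View pics/w2.png

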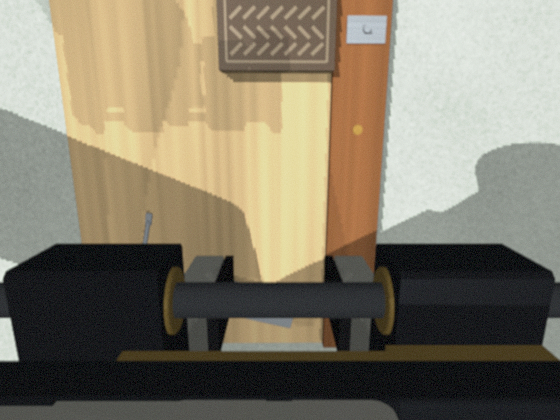

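move_arm([
  [[0,4.5,-2.1,0],[0,4.5,-2.1,0],[0,4.5,-2.1,0],[0,4.5,-2.1,0],[0,0,0,0.149],[0,0,0,0.149],[0,0,0,0.149],[0,0,0,0.149]],
], jaw=7.0)

```text
clock: 11.7
tool_pos: [0.5201, 0.1305, 0.2161]
orientation: [-146.0, 89.9, 179.9]
force: [0.6, 0.1, 0.4]
opening: 0.0698
```

move_arm([
  [[0,0,0,0.149],[0,0,0,0.149],[0,0,0,0.149],[0,0,0,0.149],[0,0,0,0.149],[0,0,0,0.149],[0,0,0,0.08],[0,0,0,0]],
])

```text
clock: 12.5
tool_pos: [0.5202, 0.1301, 0.2161]
orientation: [-82.7, 89.9, -172.4]
force: [-0.8, 0.9, 0.1]
opening: 0.0699
```

Down to z≈0.017 (20 cm), then nudge the block in +x.

move_arm([
  [[4,0,0,0],[4,0,0,0],[4,0,0,0],[4,0,0,0],[2,0,0,0],[1.8,0,0,0],[0,0,0,0],[0,0,0,0]],
])

```text
clock: 13.3
tool_pos: [0.5206, 0.1301, 0.019]
orientation: [-50.9, 89.9, -140.3]
force: [-0.1, -0.4, 0.3]
opening: 0.0702
```

move_arm([
  [[0,0.7,0,0],[0,0.7,0,0],[0,0.7,0,0],[0,0.4,0,0],[0,0.2,0,0],[0,0.1,0,0],[0,0,0,0]],
])

```text
clock: 14.0
tool_pos: [0.5477, 0.13, 0.0189]
orientation: [-73.4, 89.9, -163.0]
force: [-4.7, 0.5, 2.5]
opening: 0.0698
```

move_arm([
  [[0,0.1,0,0],[0,0.1,0,0],[0,0,0,0]],
])

```text
clock: 14.3
tool_pos: [0.5478, 0.1299, 0.0188]
orientation: [-76.9, 89.7, -166.5]
force: [-13.6, 4.5, 9.4]
opening: 0.0699
```

move_arm([
  [[0,-1.5,0,0],[-4,0,0,0],[-4,0,0,0],[-4,0,0,0],[-4,1,2.5,0],[-4,1,2.5,0],[-4,1,2.5,0],[0,1,2.5,0]],
], jaw=3.0)

```text
clock: 15.1
tool_pos: [0.5798, 0.03, 0.266]
orientation: [100.0, 89.4, 10.4]
force: [0.9, 0.7, -0.2]
opening: 0.03
```

move_arm([
  [[0,0,0,0],[0,0,0,0],[0,0,0,0]],
])

```text
clock: 15.4
tool_pos: [0.5761, 0.0308, 0.2585]
orientation: [-74.3, 90.0, -163.8]
force: [-0.3, -0.4, 0.9]
opening: 0.0301
```

```bash
python3 - <<'E'
from h import *
o,p,d,K,W=wrist("w3");print(o['clock'],o['tool_pos'],o['orientation'])
for k,v in fit("w3",None).items(): print(k,v)
E
```

```text
15.4 [0.5761 0.0308 0.2585] [ -74.2518   89.9568 -163.835 ]
fence fits 90 0.00023695771755564168 16 0.00025669599280091297
corner [0.6601 0.2088]
yaw (np.float64(0.0009349227462506622), np.float64(-0.001405894119172625))
obj1 (array([0.6094, 0.1345]), (150.70098876953125, 99.30966186523438), -89.66843920946121, np.float64(0.034720747085945136), array([ 94, 103, 157, 101], dtype=int32))
obj2 (array([ 0.589 , -0.1668]), (80.00931549072266, 31.041868209838867), -13.951202392578125, np.float64(0.03197892375440392), array([444, 135,  56,  82], dtype=int32))
```

View pics/w3.png

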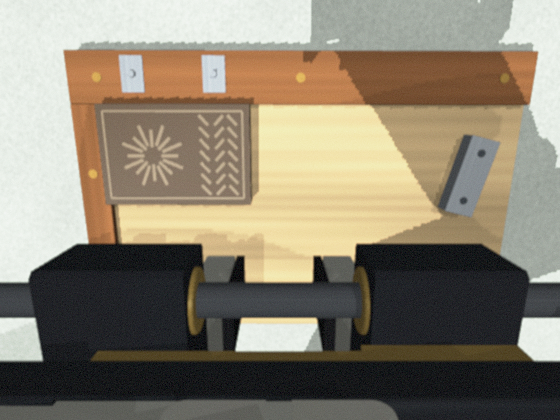

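The block sits flush in the corner at (0.609, 0.134), yaw 0.3°. Now I'll go to the right of the bar.

move_arm([
  [[0,0.32,4.13,0],[0,0.32,4.13,0],[0,0.32,4.13,0],[0,0.32,4.13,0],[0,0.32,4.13,0],[0,0.32,4.13,0],[0,0,0,0.149],[0,0,0,0.149]],
])

```text
clock: 16.25
tool_pos: [0.5972, -0.2178, 0.258]
orientation: [-75.2, 89.9, 177.7]
force: [-0.2, -0.2, -0.2]
opening: 0.0298
```

move_arm([
  [[2,0,0,0.149],[2,0,0,0.149],[2,0,0,0.149],[2,0,0,0.149],[2,0,0,0.149],[2,0,0,0.149],[2,0,0,0.149],[2,0,0,0.149]],
])

```text
clock: 17.05
tool_pos: [0.5974, -0.2161, 0.0979]
orientation: [-2.4, 90.0, -177.7]
force: [0.4, 0.2, -0.1]
opening: 0.0301
```

move_arm([
  [[0,0,0,0.08],[0,0,0,0],[0,0,0,0]],
])

```text
clock: 17.35
tool_pos: [0.5978, -0.2165, 0.0991]
orientation: [114.2, 90.0, -65.2]
force: [0.3, -0.2, 0.7]
opening: 0.03
```

move_arm([
  [[4,0,0,0.008],[3,0,0,0],[1,0,0,0],[0,0,0,0],[0,-0.8,0,0],[0,-0.8,0,0],[0,-0.8,0,0],[0,-0.8,0,0]],
])

```text
clock: 18.15
tool_pos: [0.5987, -0.1845, 0.0206]
orientation: [169.4, 89.8, -10.6]
force: [-0.8, -4.0, 1.8]
opening: 0.0298
```

move_arm([
  [[0,-0.8,0,0],[0,-0.8,0,0],[0,-0.8,0,0],[0,-0.8,0,0],[0,-0.8,0,0],[0,-0.8,0,0],[0,-0.8,0,0],[0,-0.8,0,0]],
])

```text
clock: 18.95
tool_pos: [0.598, -0.1213, 0.0205]
orientation: [136.9, 89.9, -43.0]
force: [0.3, -6.8, 6.6]
opening: 0.03
```

move_arm([
  [[0,-0.8,0,0],[0,-0.8,0,0],[0,-0.8,0,0],[0,-0.8,0,0],[0,-0.8,0,0],[0,-0.8,0,0],[0,-0.8,0,0],[0,-0.8,0,0]],
])

```text
clock: 19.75
tool_pos: [0.5976, -0.0573, 0.0203]
orientation: [119.7, 89.9, -60.2]
force: [-0.1, -7.6, 5.8]
opening: 0.0299
```

move_arm([
  [[0,1,0,0],[0,1,0,0],[-4,0,0,0],[-4,0,0,0],[-4,0,0,-0.149],[0,0,0,-0.149],[0,0,0,-0.149],[0,0,0,-0.149]],
], jaw=0)

```text
clock: 20.55
tool_pos: [0.597, -0.0779, 0.1393]
orientation: [-138.4, 90.0, 76.0]
force: [-0.3, -0.9, -0.2]
opening: 0.0003
```

move_arm([
  [[0,0,0,-0.149],[0,0,0,-0.149],[0,0,0,-0.149],[0,0,0,-0.149],[0,0,0,-0.149],[0,0,0,-0.149],[0,0,0,-0.08],[0,-4.0,-2.3,0]],
])

```text
clock: 21.35
tool_pos: [0.5596, -0.0557, 0.1379]
orientation: [-25.3, 89.9, -115.3]
force: [-2.3, 1.5, -0.3]
opening: 0.0005
```

move_arm([
  [[0,-4.0,-2.2,0],[0,0,0,0],[0,0,0,0],[0,0,0,0]],
])

```text
clock: 21.75
tool_pos: [0.5181, -0.0324, 0.1393]
orientation: [106.0, 90.0, 15.9]
force: [-0.4, -1.0, -0.8]
opening: 0.0005
```

```bash
python3 - <<'E'
from h import *
o,p,d,K,W=wrist("w4");print(o['clock'],o['tool_pos'],o['orientation'])
for k,v in fit("w4",1).items(): print(k,v)
E
```

```text
21.75 [ 0.5181 -0.0324  0.1393] [106.0088  89.9547  15.9442]
obj1 (array([0.6092, 0.1092]), (101.49353790283203, 99.86602020263672), -89.92146280407906, np.float64(0.03476723168810125), array([  0,   0, 149, 161], dtype=int32))
obj2 (array([ 0.5836, -0.0307]), (79.46133422851562, 30.067638397216797), 0.002655201591551304, np.float64(0.03213988830794187), array([252,  61,  46, 121], dtype=int32))
```

View pics/w4.png

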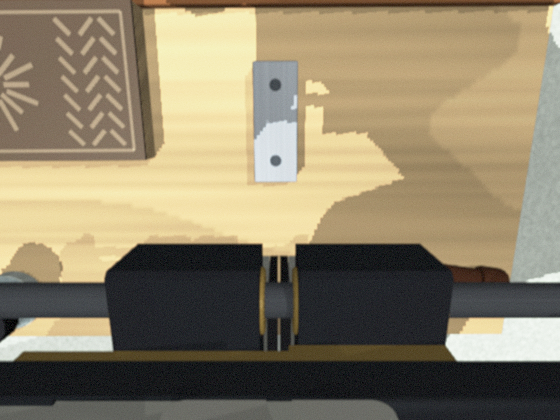

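move_arm([
  [[4,0,-0.17,0],[4,0,0,0],[3,0,0,0],[1,0,0,0],[0,0,0,0],[0,0.6,0,0],[0,0.6,0,0],[0,0.6,0,0]],
])

```text
clock: 22.6
tool_pos: [0.5359, -0.0304, 0.0203]
orientation: [132.5, 90.0, 42.4]
force: [-6.9, 0.7, 6.2]
opening: 0.0005
```

move_arm([
  [[0,0.6,0,0],[0,0.6,0,0],[0,0.5,0,0],[0,0.3,0,0],[0,0.2,0,0],[0,0,0,0],[0,0,0,0]],
])

```text
clock: 23.3
tool_pos: [0.5571, -0.0306, 0.0196]
orientation: [-78.7, 90.0, -168.8]
force: [-5.4, -0.7, 4.3]
opening: 0.0005
```

move_arm([
  [[0,0.15,0,0],[0,0,0,0],[0,-1,0,0],[0,-2,0,0],[-4,-1,0,0],[-4,0,0,0],[-4,0,0,0],[0,0,0,0]],
], jaw=0)

```text
clock: 24.1
tool_pos: [0.5229, -0.0294, 0.1454]
orientation: [100.7, 89.3, 10.8]
force: [0.6, 0.2, -0.3]
opening: 0.0004
```

move_arm([
  [[0,0,0,0],[0,0,0,0]],
])

```text
clock: 24.3
tool_pos: [0.5185, -0.0303, 0.1386]
orientation: [-157.9, 90.0, 112.0]
force: [0.4, 0.0, -0.5]
opening: 0.0005
```

```bash
python3 - <<'E'
from h import *
o,p,d,K,W=wrist("w5");print(o['clock'],o['tool_pos'],o['orientation'])
for k,v in fit("w5",1).items(): print(k,v)
E
```

```text
24.3 [ 0.5185 -0.0303  0.1386] [-157.924    89.9818  112.0216]
obj1 (array([0.609 , 0.1096]), (102.77786254882812, 100.1422348022461), 89.97457122802734, np.float64(0.03472560201441016), array([  0,   0, 151, 162], dtype=int32))
obj2 (array([ 0.6099, -0.0314]), (79.83761596679688, 30.06649398803711), -0.177734375, np.float64(0.032108928685849025), array([256,  17,  47, 128], dtype=int32))
```

move_arm([
  [[0,4.55,2.5,0],[0,4.55,2.5,0],[0,0,0,0.149],[0,0,0,0.149],[0,0,0,0.149],[0,0,0,0.149],[0,0,0,0.149],[0,0,0,0.149]],
], jaw=3.0)

```text
clock: 25.15
tool_pos: [0.6059, -0.0786, 0.1373]
orientation: [-29.6, 89.8, -171.3]
force: [0.4, -0.8, -0.0]
opening: 0.03
```

move_arm([
  [[0,0,0,0.149],[0,0,0,0.149],[0,0,0,0.149],[0,0,0,0.149],[0,0,0,0.077],[0,0,0,0],[0,0,0,0],[0,0,0,0]],
])

```text
clock: 25.95
tool_pos: [0.6063, -0.0786, 0.1384]
orientation: [9.1, 89.9, -170.6]
force: [-0.2, 0.4, 0.2]
opening: 0.0299
```

move_arm([
  [[4,0,-0.3,0],[4,0,0,0],[3,0,0,0],[0.9,0,0,0],[0,0,0,0],[0,-0.8,0,0],[0,-0.8,0,0],[0,-0.8,0,0]],
])

```text
clock: 26.75
tool_pos: [0.6105, -0.0538, 0.0218]
orientation: [-177.8, 89.8, 2.4]
force: [0.5, -5.8, 3.1]
opening: 0.0303
```

move_arm([
  [[0,-0.8,0,0],[0,-0.8,0,0],[0,-0.8,0,0],[0,-0.8,0,0],[0,-0.8,0,0],[0,-0.8,0,0],[0,-0.8,0,0],[0,-0.8,0,0]],
])

```text
clock: 27.55
tool_pos: [0.61, 0.0095, 0.0218]
orientation: [157.5, 89.9, -22.3]
force: [0.4, -7.2, 5.9]
opening: 0.0303
```

move_arm([
  [[0,-0.4,0,0],[0,-0.2,0,0],[0,-0.2,0,0],[0,0,0,0]],
])

```text
clock: 27.95
tool_pos: [0.6099, 0.0176, 0.0215]
orientation: [167.8, 89.9, -12.0]
force: [0.6, -5.3, 4.1]
opening: 0.0299
```

move_arm([
  [[0,-0.1,0,0],[0,-0.1,0,0],[0,0,0,0]],
])

```text
clock: 28.25
tool_pos: [0.6098, 0.0189, 0.0214]
orientation: [139.0, 89.9, -40.8]
force: [0.6, -8.7, 5.4]
opening: 0.03
```

move_arm([
  [[0,-0.1,0,0],[0,-0.1,0,0],[0,0,0,0]],
])

```text
clock: 28.55
tool_pos: [0.6096, 0.0191, 0.0214]
orientation: [99.5, 89.8, -80.3]
force: [2.6, -18.5, 6.0]
opening: 0.0301
```

move_arm([
  [[0,0.5,0,0],[0,2,0,0],[-4,0,0,0],[-4,0,0,0],[-4,0,0,-0.149],[-4,0,0,-0.149],[-4,0,0,-0.149],[-4,0,0,-0.149]],
])

```text
clock: 29.35
tool_pos: [0.6089, -0.0027, 0.2622]
orientation: [-160.9, 89.9, 53.8]
force: [0.2, 0.5, 0.1]
opening: 0.0298
```

move_arm([
  [[0,0,0,-0.149],[0,0,0,-0.149],[0,0,0,-0.149],[0,0,0,-0.149],[0,0,0,-0.149],[0,0,0,-0.149],[0,0,0,-0.08],[0,-3,-4,0]],
])

```text
clock: 30.15
tool_pos: [0.5805, 0.0351, 0.2591]
orientation: [-52.8, 90.0, -142.7]
force: [-0.0, 1.0, -0.5]
opening: 0.0301
```

move_arm([
  [[0,0,-4,0],[0,0,0,0],[0,0,0,0],[0,0,0,0]],
])

```text
clock: 30.55
tool_pos: [0.579, 0.0766, 0.2602]
orientation: [173.5, 90.0, 83.6]
force: [0.0, 0.3, -0.4]
opening: 0.0302
```

```bash
python3 - <<'E'
from h import *
o,p,d,K,W=wrist("w6");print(o['clock'],o['tool_pos'],o['orientation'],o['force'])
for k,v in fit("w6",None).items(): print(k,v)
E
```

```text
30.55 [0.579  0.0766 0.2602] [173.4835  89.9801  83.6356] [ 0.0458  0.2706 -0.3888]Traceback (most recent call last):
  File "<stdin>", line 3, in <module>
  File "h.py", line 44, in fit
    (a,n1,s1),(b,n2,s2)=line(far,0),line(left,1)
                                    ~~~~^^^^^^^^
  File "h.py", line 42, in line
    k=np.polyfit(P[m][:,1-ax],P[m][:,ax],1);e=P[:,ax]-np.polyval(k,P[:,1-ax]);m=abs(e-np.median(e[m]))<.002
                 ~~~~^^^^^^^^
IndexError: too many indices for array: array is 1-dimensional, but 2 were indexed
```

View pics/w6.png

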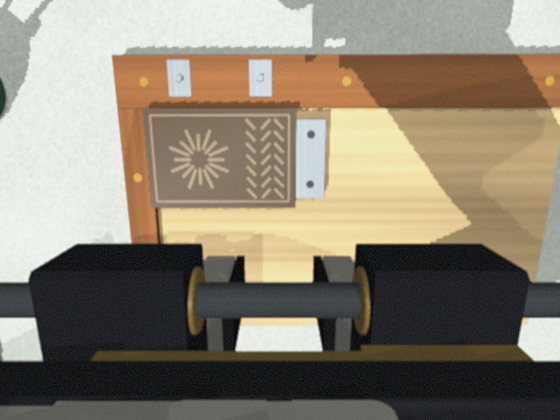

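```bash
python3 - <<'E'
from h import *
f=np.load("w6.npz");C=cloud(f['p'],f['d'],f['K'],f['W']);z=C[...,2];v,u=np.mgrid[0:420,0:560]
for n,m in(("block",(u<293)),("bar",(u>299))):
    m=m&(v<225)&(z>.028)&(z<.038);P=C[m]
    m2=cv2.minAreaRect((P[:,:2]*1000).astype(np.float32));print(n,m2)
E
```

```text
block ((608.8416137695312, 135.8629608154297), (100.35006713867188, 147.40626525878906), 0.13424138724803925)
bar ((608.5900268554688, 41.819862365722656), (78.80691528320312, 25.264842987060547), 0.8510171175003052)
```

```bash
python3 -c "
from plant import *
print(close_job())"
```

```text
the job is handed in; nothing more can be done
None
```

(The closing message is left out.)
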